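# Set the slab roller with a thickness gauge

## Task

The bed board of the slab roller has been changed, so set its roller afresh for the thickest slab: take the thickest of the three wooden thickness gauges from the tray by its grip, slide it flat along the bed from the front until its end is well under and past the raised roller, let go of it and swing the lever down until the roller lightly nips it. Then take the gauge again and draw it straight out towards the front to feel the fit: it must come with a light, steady drag, neither loose nor jammed, so correct the lever if it is not. Finally lay the gauge flat in its place in the tray, leaving the roller as set and the other gauges, the wooden rib, the trimming tool and the shell where they lie.

Things in the scene. Friction and masses are not known exactly. Their poses are not given: they have to be found in the camera images.
- gauge_thick_grip (a point): Thickest (and widest) gauge: plain wooden blade 240 x 50 x 12 mm, 140 g, with a dark grip block on top near its rear end, 70 mm long (along the blade), 22 wide, 42 high. This point: block's middle, 26 mm above the blade's top, 38 above its underside, 16 below the block's top. x: along the blade to its plain end, 185 mm ahead; rear end 55 mm behind; z up
- gauge_thick_tip (a point): the middle of the lower edge of the plain (front) end of the thickest gauge, at the height of its underside; axes as the gauge
- gauge_thick: the thickest gauge; origin at the centre of the blade's underside, 65 mm ahead of the grip block's middle; axes as above
- gauge_mid_grip (a point): the middle gauge, 240 x 38 x 8 mm, with the same grip block and the same point in it (26 mm above the blade's top); leave it in the tray
- gauge_thin_grip (a point): the thin gauge, 240 x 26 x 5 mm, with the same grip block and the same point in it (26 mm above the blade's top); leave it in the tray
- tray: Fixed open grey tray, 275 mm (x) by 205 mm (y), walls 6 mm thick and 24 mm high, floor 6 mm thick; origin under its centre. The gauges lie in it side by side along its x axis, grips towards -x, at y = -62, 0 and +62 mm, in any order. The thickest goes back flat on the floor where it came from, give or take 20 mm
- board_top (a point): Plywood bed board of the slab roller, 440 mm (x) by 276 mm (y), fixed: the point on its top straight below the roller's middle. x points to the machine's back (away from the robot), y along the roller, z up. Its height varies by some mm
- roller_low (a point): Lowest point of the steel roller (60 mm diameter, 286 long, along y) at its middle; axes as the board. Gap = its height above board_top. It is sprung: yields up 1 mm per 5 N, and does not turn. A light drag: roller presses gauge with 1 to 12 N (empty gap 0.2 to 2.4 mm under the gauge's thickness), pull some 1.5 to 16 N. A cross shaft (top 143 mm above the table) runs 28 mm before its axis
- roller: the roller with its star handle (spokes reach 82 mm from the axis) on the left end; it goes up and down with the lever. The machine's two cheeks, at its ends, are 115 mm long and stand 160 mm above the table, the star handle 180 mm: carry the gauge over or around them
- lever_knob (a point): Centre of the black ball knob, 32 mm diameter, on the end of the roller's setting lever, outside the machine's right-hand cheek (-y side), whose outer face is 45 mm away. It can be taken from above with the fingers on its two y sides, and turns between them
- lever_pivot (a point): pivot of the lever, 150 mm from the knob's centre; axes as the bed board. The lever swings in the x-z plane: at joint value q the knob's centre is at x = -0.150 sin(0.3 + q), z = +0.150 cos(0.3 + q) m from the pivot
- lever (a joint): lever angle in rad: 0 = leans 0.3 rad from upright towards the front, roller highest; it grows to 1.3 as the lever is swung towards the front (the robot) and down, and 1 rad lowers the roller by 10 mm. It stays where it is left (about 4 N at the knob to move it). It starts between 0 and 0.35
- rib: flat dark wooden rib, 90 x 40 x 7 mm, lying on the bed board before the roller, near the board's left edge (within 65 mm of it); leave it; origin under its middle
- loop_tool: wooden-handled trimming tool, 190 mm, 14 mm thick, on the table near the robot, before the machine's front left corner; leave it
- shell_a: scallop shell, 76 mm, 19 mm high, on the table at the right; leave it
Not all that is in view belongs to the job. What is shaped like the gauge_thick but red or turquoise is not meant.

How it is judged:
By the outcome, as a careful person would: the job done as asked, in the order asked, and still so for the second after the job is handed in, with the robot touching nothing.
It also fails if it takes over 72 s, if anything falls off the work surface, if the arm or the gripper's body presses on something with over 40 N, if the wrist force passes 120 N, or if a joint passes its speed limit or range.

## Robot

A 6-joint arm with a two-finger parallel gripper is mounted at the origin on the work surface. World frame = base frame: x ahead of the robot, y to its left, z up, the work surface at z = 0. Lengths are in m, angles in rad, forces in N, time in s.
With the tool pointing down it reaches from about 0.225 to 0.875 m from the base axis. Payload 3.4 kg.
Tool frame: the origin (TCP) lies between the finger pads; the fingertips stand 8 mm ahead of it and the grasp point (between the pads) lies 11 mm behind it; z points along the fingers, y is the line along which they close (so a half turn about z gives the same grasp; the last joint's range is limited). The gripper opens to 85 mm and grips with 20 to 120 N. Pads are 22 mm wide; open, the fingers measure 114 mm over their backs; the gripper's body (76 mm by 85 mm) begins 54 mm behind the grasp point. The pads swing forward as they close: fully open they stand 13 mm farther back than shut.
Start: joints at [1.217, 0.276, 1.505, -0, 1.361, -0.121], TCP at [0.133, 0.56, 0.206] pointing down, gripper open.
Joint ranges: [-2.89, 2.89], [-0.75, 2.08], [0.22, 2.7], [-1.18, 4.32], [0.11, 2.71], [-2.7, 2.7]. Speed limits (rad/s): [2.57, 2.57, 3.14, 3.14, 3.14, 3.14].

## Interface

Orientations are given as a unit quaternion [w, x, y, z].
In Python, from rig import manip, optics, finder gives the robot as it stands.
- The arm moves only by the tool servo_tool, never from a script. Its argument "increments" is a list of rows, each a list of 7 numbers: the shift along the tool's x, y, z in cm, then the turn, a rotation vector about the tool's x, y, z in degrees, then the closure, from -1 (fully open) to 1 (shut). In form: [[x, y, z, rx, ry, rz, gripper], ...]. A call has exactly 5 rows; each row shifts and turns the commanded pose from where the row before left it, along the tool's axes as they then stand; what a row does not reach is not made up. A row lasts 1/10 s, in which the tool goes at most 50 mm and 8.59 degrees, less where a joint would pass 70% of its speed; a pose out of reach is approached as far as the arm can. A call is refused whole if a number of a shift passes 5 or a number of a turn 8.59, either way. A call with a gripper value outside its range is refused whole. The fingers move at their own pace and stop on an object; "squeeze" is the grip in N (left out, the last holds). Time passes only in rows, so rows that do not move let the fingers close, or fill a call up. It gives the time, the measured TCP pose, the force, the opening and the grip force at its end, in the units of the state.
- manip.get_state(): the state, without advancing time (a new reading comes with each control period).
- optics.get_image(name): name is "scene" or "top" or "wrist"; returns the picture (384x512x3 uint8, red, green, blue); there is no depth.
- optics.get_calibration(name): a dict with "fov_y" (degrees; the focal length in pixels is half the picture's height over the tangent of half this angle, whatever the lens; pixels are square), "cx", "cy" (the principal point, pixels), "world_to_cam" (4x4, takes a point from world to camera coordinates). Camera axes: x right, y down, z forward; pixel columns grow to the right and rows downward; lengths in m; the calibration is good to about 2 mm. A picture is of the moment at which its call begins: read the wrist's pose just before it. get_calibration takes no time and is no camera call; for the wrist camera it gives the pose at the moment of the call.
- manip.sign_off(): hands the job in; it is judged then, once.
Trained networks look in the newest picture that a camera, given by its name, has taken for a name from the list of things; names that differ only in an ending like _2 or _b are one class to them, and where a whole thing is asked for, a point or a joint stands for the part that bears it (a point fixed in the world has none). Each returns a list of dicts, best first, with "p" (0 to 1); they miss things now and then, are a little off and sometimes report something else, mostly with a low value. They report only what shows in the picture. A call takes as long as a camera call. They do not tell look-alikes from the thing itself.
- finder.silhouettes(label, camera): "region" (384x512 bool, what is visible of it) and "box" ([centre column, centre row, width, height] in pixels, round what is visible of it).
- finder.tip_of(label, camera): "at" ([column, row] in pixels: a listed point, or the origin of a listed thing).
The state is a dict: "clock": time; "qpos": joint angles; "qd": joint speeds; "effort": joint torques, N m; "position": TCP position; "ee_rot": TCP orientation; "contact_force": force on the tool from outside, world axes, zero at the start; "moment": the same for the moment, N m; "width": finger opening in m; "gripper_force": force on a finger pad.
Only numpy, scipy, OpenCV 4.12 (cv2) and the standard library are available. Lean on these libraries where they do the work, as an engineer would, in place of code of your own. Each camera call takes 0.05 s, during which the arm holds its last target. There are 200 camera calls.

## Working session

There is one attempt and no reset: what is moved stays moved. The work goes in short steps, Python scripts to look and compute and a tool call to move; the robot and the scene stay as the last step left them, time stands still between calls to the robot, and variables do not carry over. Pictures are saved under pics/ and viewed, at most 10 in all, crops included, and the job is handed in when it is done.

Besides the shell and the picture viewer there is one more tool, called after "Request:" as name(argument=value, ...), one argument or row to a line, values as JSON. servo_tool: Moves the arm, as the interface text tells. Its arguments: {"type":"object","properties":{"increments":{"type":"array","items":{"type":"array","items":{"type":"number"}}},"squeeze":{"type":"number"}},"required":["increments"]}

```bash
mkdir -p pics; ls; cat > h.py <<'E'
import numpy as np, cv2
from rig import manip, optics, finder
def ray(cam,px,cal=None):
    c=cal or optics.get_calibration(cam); f=192/np.tan(np.radians(c["fov_y"]/2))
    W=np.array(c["world_to_cam"]); R=W[:3,:3]; o=-R.T@W[:3,3]
    d=R.T@np.array([(px[0]-c["cx"])/f,(px[1]-c["cy"])/f,1]); return o,d/np.linalg.norm(d)
def atz(cam,px,z,cal=None):
    o,d=ray(cam,px,cal); return o+d*(z-o[2])/d[2]
def tri(rs):
    A=sum(np.eye(3)-np.outer(d,d) for o,d in rs); b=sum((np.eye(3)-np.outer(d,d))@o for o,d in rs)
    p=np.linalg.solve(A,b); return p,[np.linalg.norm((np.eye(3)-np.outer(d,d))@(p-o)) for o,d in rs]
def proj(cam,p):
    c=optics.get_calibration(cam); f=192/np.tan(np.radians(c["fov_y"]/2)); q=np.array(c["world_to_cam"])@np.r_[p,1]
    return np.array([c["cx"]+f*q[0]/q[2],c["cy"]+f*q[1]/q[2]])
E
python3 - <<'E'
from h import *
ims=[optics.get_image(c) for c in("scene","top")]
for c,i in zip(("scene","top"),ims): cv2.imwrite(f"pics/{c}0.png",i[:,:,::-1])
cv2.imwrite("pics/both0.png",np.vstack([cv2.resize(i[:,:,::-1],(400,300)) for i in ims]))
np.set_printoptions(precision=4,suppress=True)
for n in ["gauge_thick_grip","gauge_thick_tip","gauge_mid_grip","gauge_thin_grip","tray","board_top","roller_low","lever_knob","lever_pivot","rib"]:
    r={}
    for c in("scene","top"):
        r[c]=[(np.round(x["at"],1).tolist(),round(x["p"],2)) for x in finder.tip_of(n,c)[:3]]
    print(n,r)
    if r["scene"] and r["top"]: print("   ",*tri([ray(c,r[c][0][0]) for c in r]))
s=manip.get_state(); print(s["clock"],s["position"],s["ee_rot"],s["width"])
print(optics.get_calibration("top")["world_to_cam"],optics.get_calibration("wrist"))
E
```

```text
pics
gauge_thick_grip {'scene': [([349.0, 240.7], 0.74), ([301.8, 283.9], 0.73), ([427.1, 312.7], 0.6)], 'top': [([91.1, 262.4], 0.79), ([192.2, 268.4], 0.71), ([170.0, 195.1], 0.64)]}
    [0.3424 0.4796 0.2273] [np.float64(0.08683283799063338), np.float64(0.08683283799063324)]
gauge_thick_tip {'scene': [([351.9, 299.8], 0.88), ([396.2, 237.4], 0.7), ([248.6, 329.6], 0.58)], 'top': [([143.0, 234.2], 0.79), ([159.3, 146.5], 0.74), ([177.5, 327.2], 0.59)]}
    [0.3837 0.4463 0.0001] [np.float64(0.00048804473495368686), np.float64(0.0004880447349535326)]
gauge_mid_grip {'scene': [([276.1, 262.3], 0.58)], 'top': [([303.6, 129.0], 0.66), ([204.5, 191.1], 0.64)]}
    [0.573  0.0345 0.0263] [np.float64(0.1934686572559157), np.float64(0.19346865725591586)]
gauge_thin_grip {'scene': [([288.5, 270.4], 0.88)], 'top': [([186.0, 197.2], 0.78), ([308.5, 133.3], 0.54)]}
    [0.4914 0.2911 0.0423] [np.float64(0.0013980012974583239), np.float64(0.0013980012974583215)]
tray {'scene': [([272.8, 295.6], 0.64)], 'top': [([184.1, 181.4], 0.78), ([308.5, 130.5], 0.65), ([377.6, 120.0], 0.65)]}
    [ 0.5578
[... 720 characters left out ...]
84), ([266.5, 225.0], 0.24)]}
    [ 0.6809 -0.3398  0.1284] [np.float64(0.0029834243248606515), np.float64(0.0029834243248604416)]
rib {'scene': [([218.6, 218.6], 0.72), ([300.1, 284.7], 0.4)], 'top': []}
1.1 [0.1327 0.5595 0.206 ] [0.     0.1161 0.9932 0.    ] 0.08557555643775838
[[-0.0699 -0.9975 -0.0046  0.0868]
 [-0.9752  0.0693 -0.2101  0.4694]
 [ 0.2099 -0.0102 -0.9777  1.5145]
 [ 0.      0.      0.      1.    ]] {'fov_y': 68.07676493903507, 'cx': 258.5158364808498, 'cy': 189.47107563405666, 'world_to_cam': array([[ 0.2312,  0.9729, -0.0005, -0.5753],
       [ 0.922 , -0.219 ,  0.3192, -0.0419],
       [ 0.3104, -0.0742, -0.9477,  0.3795],
       [ 0.    ,  0.    ,  0.    ,  1.    ]])}
```

```bash
ls pics
```

```text
both0.png
scene0.png
top0.png
```

View pics/scene0.png

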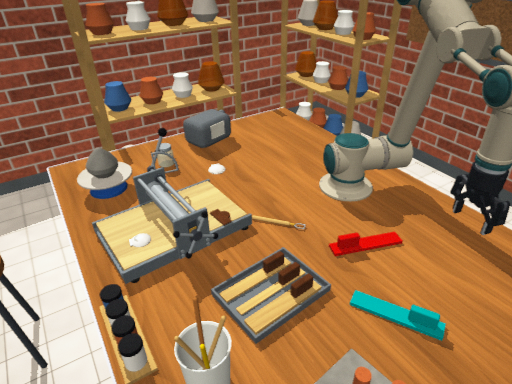

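View pics/top0.png

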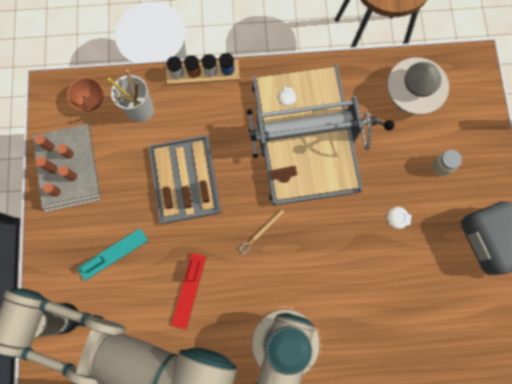

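Scene shows the tray with three wooden gauges: the widest at the front right of the tray (grip at scene 302,284; top 168,198). The red and turquoise ones are decoys. The knob is at scene (162,132) and top (388,125), and the rib at top (285,173). I'll triangulate with these pairs.

```bash
python3 - <<'E'
from h import *
np.set_printoptions(precision=4,suppress=True)
P={"tgrip":((301.8,283.9),(170,195.1)),"ttip":((248.6,329.6),(159.3,146.5)),"mid":((276.1,262.3),(204.5,191.1)),"thin":((288.5,270.4),(186,197.2)),"knob":((162.1,131.9),(388.5,125.5)),"pivot":((150.7,171.1),(375.4,119.7)),"tray":((272.8,295.6),(184.1,181.4))}
for k,(a,b) in P.items(): print(k,*tri([ray("scene",a),ray("top",b)]))
# tray outline orientation + board orientation from top silhouettes
for n in("tray","roller","board_top","lever","rib","gauge_thick"):
  for c in("top","scene"):
    for x in finder.silhouettes(n,c)[:3]:
        m=x["region"].astype(np.uint8); print(n,c,round(x["p"],2),np.round(x["box"]),m.sum(),end=" ")
        if c=="top" and m.sum()>20:
            pts=cv2.boxPoints(cv2.minAreaRect(np.argwhere(m)[:,::-1].astype(np.float32)))
            z=dict(tray=.024,roller=.1,board_top=.03,lever=.1,rib=.035,gauge_thick=.02)[n]
            print(*[atz("top",p,z)[:2] for p in pts])
        else: print()
E
```

```text
tgrip [0.4964 0.3487 0.0434] [np.float64(0.006189532962991175), np.float64(0.006189532962991199)]
ttip [0.6825 0.3812 0.0137] [np.float64(0.0003430818334448203), np.float64(0.0003430818334447834)]
mid [0.5041 0.234  0.0359] [np.float64(0.005242737693328707), np.float64(0.0052427376933288136)]
thin [0.4914 0.2911 0.0423] [np.float64(0.0013980012974583239), np.float64(0.0013980012974583215)]
knob [ 0.6106 -0.337   0.2705] [np.float64(3.3749653239499065e-05), np.float64(3.3749653239266904e-05)]
pivot [ 0.6809 -0.3398  0.1284] [np.float64(0.0029834243248606515), np.float64(0.0029834243248604416)]
tray [ 0.5578  0.3046 -0.0107] [np.float64(0.0007803455305360683), np.float64(0.0007803455305360748)]
tray top 0.72 [186. 181.  72.  92.] 2680 [0.6864 0.4275] [0.7121 0.2114] [0.4286 0.1765] [0.4051 0.3849]
tray scene 0.86 [271. 294. 117.  93.] 2355 
tray scene 0.3 [170. 227. 147.  89.] 4420 
roller top 0.84 [301. 134. 103.  47.] 1360 [0.7586 0.0705] [ 0.7339 -0.2731] [ 0.5726 -0.2552] [0.5967 0.0811]
roller scene 0.9 [181. 217.  68.  74.] 801 
board_top top 0.74 [309. 133. 100. 132.] 7774 [0.90
[... 359 characters left out ...]
991 -0.3431] [ 0.736  -0.3565] [ 0.7083 -0.436 ] [ 0.6717 -0.4223]
rib top 0.54 [284. 176.  29.  18.] 330 [0.567  0.0091] [ 0.576  -0.0809] [ 0.521 -0.085] [0.5121 0.0045]
rib scene 0.54 [220. 216.  21.  17.] 204 
gauge_thick top 0.88 [114. 254.  72.  50.] 1115 [0.2854 0.6605] [0.4043 0.4512] [0.3584 0.4243] [0.241  0.6328]
gauge_thick top 0.66 [191. 290.  37.  79.] 1175 [0.0835 0.3593] [0.3111 0.2839] [0.2935 0.2348] [0.0669 0.3115]
gauge_thick top 0.61 [168. 182.  25.  70.] 1041 [0.6742 0.3989] [0.6786 0.3458] [0.4385 0.3195] [0.4345 0.371 ]
gauge_thick scene 0.93 [397. 314.  99.  51.] 1860 
gauge_thick scene 0.68 [281. 304.  74.  63.] 1619 
gauge_thick scene 0.67 [364. 243.  75.  25.] 991
```

```bash
cat >> h.py <<'E'
from scipy.spatial.transform import Rotation as Ro, Slerp
def Rdown(psi): return Ro.from_matrix(np.array([[-np.cos(psi),-np.sin(psi),0],[-np.sin(psi),np.cos(psi),0],[0,0,-1]]))
def plan(wps,g,start=None):
    """wps: list of (xyz,yaw,nrows). prints tool rows"""
    if start is None:
        s=manip.get_state(); p=np.array(s["position"]); q=s["ee_rot"]; R=Ro.from_quat(np.roll(q,-1))
    else: p,R=np.array(start[0],float),Rdown(start[1])
    out=[]
    for t,psi,n in wps:
        t=np.array(t,float); T=Rdown(psi); dv=(R.inv()*T).as_rotvec()/n; st=(t-p)/n
        for i in range(n):
            v=R.inv().apply(st)*100; out.append([*np.round(v,2).tolist(),*np.round(np.degrees(dv),2).tolist(),g]); R=R*Ro.from_rotvec(dv)
        p=t
    for i in range(0,len(out),5): print(str(out[i:i+5]).replace(" ",""))
    return p
E
python3 - <<'E'
from h import *
plan([((.42,.30,.25),.13,10)],0)
E
```

```text
[[-3.39,-1.86,-0.44,0.0,0.0,-2.08,0],[-3.32,-1.98,-0.44,0.0,0.0,-2.08,0],[-3.25,-2.1,-0.44,0.0,0.0,-2.08,0],[-3.17,-2.22,-0.44,0.0,0.0,-2.08,0],[-3.09,-2.33,-0.44,0.0,0.0,-2.08,0]]
[[-3.0,-2.44,-0.44,0.0,0.0,-2.08,0],[-2.91,-2.55,-0.44,0.0,0.0,-2.08,0],[-2.82,-2.66,-0.44,0.0,0.0,-2.08,0],[-2.72,-2.76,-0.44,0.0,0.0,-2.08,0],[-2.62,-2.85,-0.44,0.0,0.0,-2.08,0]]
```

Request:
servo_tool(
  increments=[
    [-3.4,-1.9,-0.4,0,0,-2.1,0],
    [-3.3,-2.0,-0.4,0,0,-2.1,0],
    [-3.3,-2.1,-0.4,0,0,-2.1,0],
    [-3.2,-2.2,-0.5,0,0,-2.1,0],
    [-3.1,-2.3,-0.5,0,0,-2.1,0],
  ],
)

```text
clock: 2.2
position: [0.278, 0.4287, 0.2283]
ee_rot: [0.0, 0.024, 1.0, 0.0]
contact_force: [-1.0, 0.1, -0.1]
width: 0.0427
gripper_force: 0.0
```

Request:
servo_tool(
  increments=[
    [-3.0,-2.4,-0.4,0,0,-2.1,0],
    [-2.9,-2.5,-0.4,0,0,-2.1,0],
    [-2.8,-2.7,-0.4,0,0,-2.1,0],
    [-2.7,-2.8,-0.5,0,0,-2.1,0],
    [-2.6,-2.9,-0.4,0,0,-2.1,0],
  ],
)

```text
clock: 2.7
position: [0.4216, 0.2989, 0.2495]
ee_rot: [0.0, -0.068, 0.998, 0.0]
contact_force: [-0.1, 0.3, -0.0]
width: 0.0425
gripper_force: 0.0
```

```bash
python3 - <<'E'
from h import *
np.set_printoptions(precision=4,suppress=True)
cal=optics.get_calibration("wrist"); s=manip.get_state()
im=optics.get_image("wrist"); cv2.imwrite("pics/w1.png",im[:,:,::-1])
print(s["position"],s["ee_rot"],s["width"],s["clock"])
for n,z in(("gauge_thick_grip",.044),("gauge_thick_tip",.006),("gauge_mid_grip",.040),("gauge_thin_grip",.037),("tray",0)):
    for x in finder.tip_of(n,"wrist")[:3]: print(n,round(x["p"],2),np.round(x["at"],1),atz("wrist",x["at"],z,cal))
E
```

```text
[0.4216 0.2989 0.2495] [ 0.0003 -0.0675  0.9977  0.0003] 0.04245313621523216 2.7
gauge_thick_grip 0.71 [287.3 214.1] [0.4967 0.3504 0.044 ]
gauge_thick_grip 0.56 [262.   10.6] [0.2518 0.2798 0.044 ]
gauge_thick_tip 0.87 [285.7 300.3] [0.6751 0.3813 0.006 ]
gauge_thick_tip 0.84 [359.6 139.4] [0.3835 0.4403 0.006 ]
gauge_mid_grip 0.76 [204.3 209.2] [0.5068 0.2321 0.04  ]
gauge_thin_grip 0.78 [244.4 203.3] [0.4913 0.2879 0.037 ]
gauge_thin_grip 0.5 [205.5 209.8] [0.5088 0.2335 0.037 ]
tray 0.63 [241.  232.5] [0.5574 0.2884 0.    ]
```

View pics/w1.png

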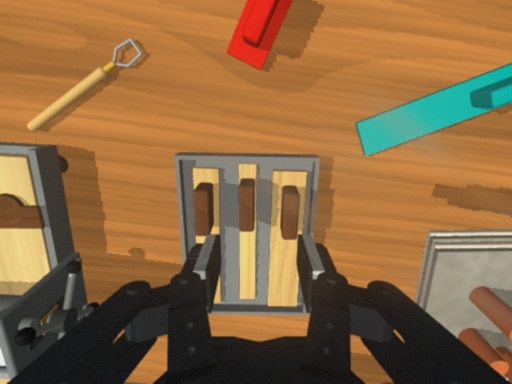

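The wrist view shows the widest gauge on the right of the tray: grip at (290,212), blade edges (275,171)-(270,303) and (308,171)-(298,306). The tray is free of clutter. I'll get the yaw from those edges.

```bash
python3 - <<'E'
from h import *
np.set_printoptions(precision=4,suppress=True)
for a,b,z in(((275,171),(270,303),.018),((308,171),(298,306),.018),((319,157),(305,308),.024),((177,156),(210,307),.024)):
    A,B=atz("wrist",a,z),atz("wrist",b,z); d=B-A; print(A,B,np.arctan2(d[1],d[0]),np.hypot(*d[:2]))
yaw=.145
plan([((.497,.350,.11),yaw,5),((.497,.350,.033),yaw,5)],0)
E
```

```text
[0.4406 0.3273 0.018 ] [0.6713 0.354  0.018 ] 0.11525959299432788 0.23223397652470854
[0.4342 0.3746 0.018 ] [0.6711 0.4024 0.018 ] 0.11712278315245879 0.23847786756674222
[0.4109 0.3848 0.024 ] [0.6686 0.4132 0.024 ] 0.10992406053721793 0.2592828776075519
[0.4359 0.1877 0.024 ] [0.6879 0.2539 0.024 ] 0.2570379729869099 0.26055253326380673
[[-1.67,0.77,2.78,0.01,-0.01,-0.13,0],[-1.67,0.77,2.78,0.01,-0.01,-0.13,0],[-1.67,0.77,2.78,0.01,-0.01,-0.13,0],[-1.67,0.76,2.78,0.01,-0.01,-0.13,0],[-1.67,0.76,2.78,0.01,-0.01,-0.13,0]]
[[0.0,0.0,1.54,-0.0,0.0,0.0,0],[0.0,0.0,1.54,-0.0,0.0,0.0,0],[0.0,0.0,1.54,-0.0,0.0,0.0,0],[0.0,0.0,1.54,-0.0,0.0,0.0,0],[0.0,0.0,1.54,-0.0,0.0,0.0,0]]
```

Request:
servo_tool(
  increments=[
    [-1.6,0.9,2.8,0,0,0.2,0],
    [-1.6,0.9,2.8,0,0,0.2,0],
    [-1.6,0.9,2.8,0,0,0.2,0],
    [-1.6,0.9,2.8,0,0,0.2,0],
    [-1.6,0.9,2.8,0,0,0.2,0],
  ],
)

```text
clock: 3.5
position: [0.4931, 0.3566, 0.1079]
ee_rot: [-0.0, -0.059, 0.998, 0.0]
contact_force: [0.2, 0.1, 0.2]
width: 0.0428
gripper_force: 0.0
```

```bash
python3 - <<'E'
from h import *
np.set_printoptions(precision=4,suppress=True)
cal=optics.get_calibration("wrist"); s=manip.get_state()
im=optics.get_image("wrist"); cv2.imwrite("pics/w2.png",im[:,:,::-1])
print(s["position"],s["ee_rot"],s["width"],s["clock"])
for n,z in(("gauge_thick_grip",.044),("gauge_mid_grip",.040),("gauge_thin_grip",.037)):
    for x in finder.tip_of(n,"wrist")[:3]: print(n,round(x["p"],2),np.round(x["at"],1),atz("wrist",x["at"],z,cal))
E
```

```text
[0.4931 0.3566 0.1079] [-0.0002 -0.0592  0.9982  0.0002] 0.04279402009580269 3.5
gauge_thick_grip 0.82 [255.1 195.4] [0.4954 0.3539 0.044 ]
gauge_mid_grip 0.96 [115.7 190.4] [0.5066 0.2328 0.04  ]
gauge_mid_grip 0.64 [260.6 329.7] [0.6443 0.3767 0.04  ]
gauge_thin_grip 0.89 [182.1 180.7] [0.4919 0.2893 0.037 ]
gauge_thin_grip 0.5 [195.5 229.3] [0.5376 0.3031 0.037 ]
```

View pics/w2.png

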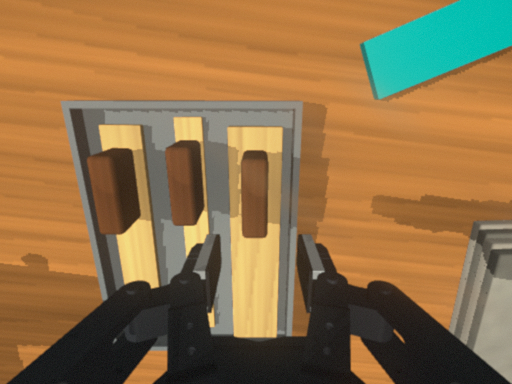

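Block is centred between the fingers (block at column 254, finger middle about 260). Descend and grip.

Request:
servo_tool(
  increments=[
    [-0.1,-0.05,1.9,0,0,0,0],
    [-0.1,-0.05,1.9,0,0,0,0],
    [-0.1,-0.05,1.9,0,0,0,0],
    [0,0,1.75,0,0,0,0],
    [0,0,0,0,0,0,0],
  ],
)

```text
clock: 4.2
position: [0.4954, 0.3532, 0.0344]
ee_rot: [-0.001, -0.058, 0.998, -0.0]
contact_force: [0.5, -0.5, -0.4]
width: 0.0427
gripper_force: 0.0
```

Request:
servo_tool(
  increments=[
    [0,0,0,0,0,0,1],
    [0,0,0,0,0,0,1],
    [0,0,0,0,0,0,1],
    [0,0,0,0,0,0,1],
    [0,0,0,0,0,0,1],
  ],
  squeeze=50,
)

```text
clock: 4.7
position: [0.4975, 0.3538, 0.035]
ee_rot: [0.0, -0.058, 0.998, 0.0]
contact_force: [-0.3, -0.2, -0.7]
width: 0.0003
gripper_force: 0.0
```

```bash
python3 - <<'E'
from h import *
s=manip.get_state(); print(s)
# measure machine again with the arm clear: points in scene+top
np.set_printoptions(precision=4,suppress=True)
optics.get_image("scene");optics.get_image("top")
for n in["board_top","roller_low","lever_knob","lever_pivot","rib"]:
    a=finder.tip_of(n,"scene")[:2]; b=finder.tip_of(n,"top")[:3]
    for x in a:
        for y in b:
            p,e=tri([ray("scene",x["at"]),ray("top",y["at"])])
            if e[0]<.012: print(n,round(x["p"],2),round(y["p"],2),np.round(x["at"],1),np.round(y["at"],1),p,e[0])
E
```

```text
{'clock': 4.7, 'qpos': array([ 5.04131831e-01,  4.63810514e-01,  1.66784027e+00,  7.87414727e-05,
        1.00898240e+00, -1.18293717e+00]), 'qd': array([-0.00071276,  0.00548996,  0.00362491, -0.00109073, -0.00217059,
        0.00046687]), 'effort': array([ 2.46523716e-02, -4.81629717e+01, -2.00654411e+01,  1.47499264e-03,
       -5.99110543e-03,  5.75473314e-05]), 'position': array([0.49754392, 0.35377497, 0.03504104]), 'ee_rot': array([ 4.18430010e-04, -5.80826644e-02,  9.98311661e-01,  2.37004929e-04]), 'contact_force': array([-0.29548621, -0.22446507, -0.6895524 ]), 'moment': array([-0.00752334,  0.02902313,  0.00203765]), 'gripper_force': 0.0, 'width': 0.0002958724271759324}
board_top 0.87 0.93 [175.3 219.3] [309.  129.9] [ 0.6863 -0.1304  0.0414] 0.010074892112591816
roller_low 0.59 0.61 [170.2 215.9] [305.3 129.7] [ 0.6925 -0.1221  0.0603] 0.0022152179380429517
lever_knob 0.51 0.55 [162.5 129. ] [389.5 124.7] [ 0.6082 -0.3363  0.2818] 0.0006399959378418725
lever_pivot 0.68 0.64 [152.3 169.5] [375.1 118.9] [ 0.6775 -0.335   0.1377] 0.005790627938053788
rib 0.52 0.56 [217.  217.3] [280.8 173.9] [ 0.5525 -0.0317  0.0518] 0.008681090197671658
```

```bash
python3 - <<'E'
from h import *
cal=optics.get_calibration("wrist")
im=optics.get_image("wrist"); cv2.imwrite("pics/w3.png",im[:,:,::-1])
s=manip.get_state(); print(proj("wrist",s["position"]),s["position"])
for x in finder.tip_of("gauge_thick_grip","wrist")[:3]: print(round(x["p"],2),np.round(x["at"],1),atz("wrist",x["at"],.044,cal))
E
```

```text
[258.48397813 225.92930628] [0.4973987  0.35369309 0.03478048]
0.72 [259.6 227.8] [0.49412169 0.35400497 0.044     ]
```

View pics/w3.png

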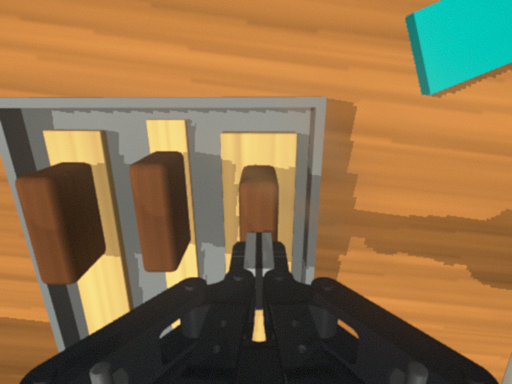

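```bash
python3 - <<'E'
from h import *
np.set_printoptions(precision=1,suppress=True)
yaw=.117; c=np.array([.4954,.354]); u=np.array([np.cos(yaw),np.sin(yaw)]); v=np.array([-u[1],u[0]])
for z in(.018,.06):
  for a in(-.035,.035):
    for b in(-.011,.011): print(z,a,b,proj("wrist",np.r_[c+a*u+b*v,z]),proj("scene",np.r_[c+a*u+b*v,z]))
for z in (.0,.027,.046,.1): print("tool",z,proj("wrist",[.4974,.3537,z]),proj("scene",[.4974,.3537,z]))
im=optics.get_image("scene")[210:350,200:370,::-1]
a=cv2.resize(im,None,fx=4,fy=4,interpolation=cv2.INTER_CUBIC)
cv2.imwrite("pics/s4.png",a)
E
```

```text
0.018 -0.035 -0.011 [242.6 164.1] [306.7 282.5]
0.018 -0.035 0.011 [275.9 164.1] [312.2 287. ]
0.018 0.035 -0.011 [244.4 256.4] [288.8 294.6]
0.018 0.035 0.011 [274.1 256.4] [294.2 299.5]
0.06 -0.035 -0.011 [238.3 183. ] [307.5 272.2]
0.06 -0.035 0.011 [280.5 183. ] [313.1 276.7]
0.06 0.035 -0.011 [241.1 294.4] [289.3 284.3]
0.06 0.035 0.011 [277.8 294.4] [294.8 289.1]
tool 0.0 [258.5 205.8] [299.7 295.3]
tool 0.027 [258.5 220.8] [300.1 288.9]
tool 0.046 [258.5 234. ] [300.4 284.2]
tool 0.1 [258.4 292.9] [301.3 270.4]
```

View pics/s4.png

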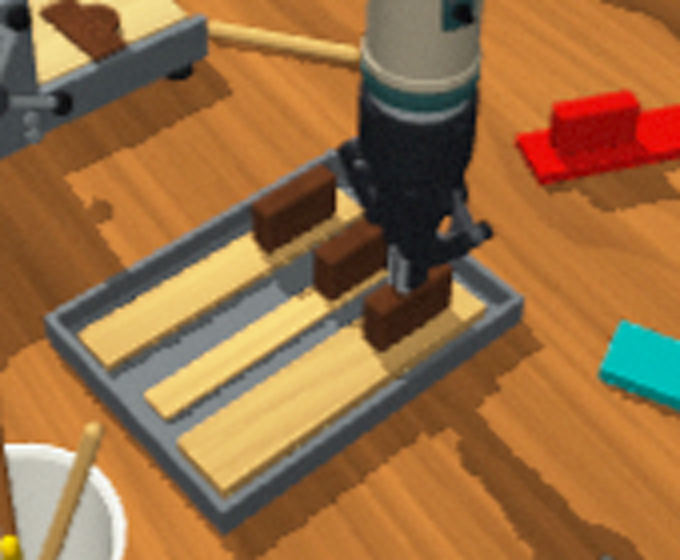

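The scene crop shows the closed fingertips at about (405,290), drawn over the top of the thick gauge's block. They shut just above it, so the real tips are about 25–30 mm farther back than the TCP figure says. I'll reopen and go down in stages, watching the force.

Request:
servo_tool(
  increments=[
    [0,0,0,0,0,0,0],
    [0,0,0,0,0,0,0],
    [0,0,0,0,0,0,0],
    [0,0,0.5,0,0,0,0],
    [0,0,0.5,0,0,0,0],
  ],
)

```text
clock: 5.95
position: [0.497, 0.3534, 0.0237]
ee_rot: [-0.0, -0.058, 0.998, -0.0]
contact_force: [-0.4, -0.1, 0.1]
width: 0.0428
gripper_force: 0.0
```

Request:
servo_tool(
  increments=[
    [0,0,0.2,0,0,0,0],
    [0,0,0.2,0,0,0,0],
    [0,0,0,0,0,0,0],
    [0,0,0,0,0,0,1],
    [0,0,0,0,0,0,1],
  ],
)

```text
clock: 6.45
position: [0.4976, 0.3537, 0.0209]
ee_rot: [0.0, -0.058, 0.998, 0.0]
contact_force: [0.0, 0.5, 0.1]
width: 0.0207
gripper_force: 50.5
```

Request:
servo_tool(
  increments=[
    [0,0,0,0,0,0,1],
    [0,0,0,0,0,0,1],
    [0,0,0,0,0,0,1],
    [0,0,0,0,0,0,1],
    [0,0,0,0,0,0,1],
  ],
)

```text
clock: 6.95
position: [0.4975, 0.3537, 0.0208]
ee_rot: [0.0, -0.058, 0.998, 0.0]
contact_force: [-0.5, -0.8, 2.5]
width: 0.0207
gripper_force: 50.9
```

Gripped (20.7 mm), but shallow, so I'll regrip about 15 mm deeper.

Request:
servo_tool(
  increments=[
    [0,0,0,0,0,0,0],
    [0,0,0,0,0,0,0],
    [0,0,0.5,0,0,0,0],
    [0,0,0.5,0,0,0,0],
    [0,0,0.4,0,0,0,0],
  ],
)

```text
clock: 7.45
position: [0.4969, 0.3534, 0.0057]
ee_rot: [-0.0, -0.058, 0.998, -0.0]
contact_force: [1.0, -0.1, 0.8]
width: 0.0424
gripper_force: 0.0
```

Request:
servo_tool(
  increments=[
    [0,0,0,0,0,0,1],
    [0,0,0,0,0,0,1],
    [0,0,0,0,0,0,1],
    [0,0,0,0,0,0,1],
    [0,0,0,0,0,0,1],
  ],
)

```text
clock: 7.95
position: [0.4972, 0.3536, 0.0065]
ee_rot: [-0.0, -0.058, 0.998, 0.0]
contact_force: [0.1, 0.5, -0.8]
width: 0.0217
gripper_force: 49.2
```

```bash
python3 - <<'E'
from h import *
s=manip.get_state(); print(s["position"],s["ee_rot"])
plan([(s["position"]+[0,0,.26],.117,6),((.45,.12,.27),.09,9)],1)
E
```

```text
[0.49723121 0.3536057  0.0065019 ] [-3.25063368e-05 -5.80965452e-02  9.98310969e-01  2.00075462e-05]
[[0.0,0.0,-4.33,0.0,-0.0,-0.01,1],[0.0,0.0,-4.33,0.0,-0.0,-0.01,1],[0.0,0.0,-4.33,0.0,-0.0,-0.01,1],[0.0,0.0,-4.33,0.0,-0.0,-0.01,1],[0.0,0.0,-4.33,0.0,-0.0,-0.01,1]]
[[0.0,0.0,-4.33,0.0,-0.0,-0.01,1],[0.82,-2.52,-0.04,0.0,-0.0,0.17,1],[0.82,-2.52,-0.04,0.0,-0.0,0.17,1],[0.81,-2.52,-0.04,0.0,-0.0,0.17,1],[0.8,-2.52,-0.04,0.0,-0.0,0.17,1]]
[[0.79,-2.53,-0.04,0.0,-0.0,0.17,1],[0.79,-2.53,-0.04,0.0,-0.0,0.17,1],[0.78,-2.53,-0.04,0.0,-0.0,0.17,1],[0.77,-2.53,-0.04,0.0,-0.0,0.17,1],[0.76,-2.54,-0.04,0.0,-0.0,0.17,1]]
```

Lift, then carry it to in front of the machine.

Request:
servo_tool(
  increments=[
    [0,0,-2,0,0,0,1],
    [0,0,-4.5,0,0,0,1],
    [0,0,-4.5,0,0,0,1],
    [0,0,-4.5,0,0,0,1],
    [0,0,-4.5,0,0,0,1],
  ],
)

```text
clock: 8.45
position: [0.4969, 0.3534, 0.2084]
ee_rot: [0.0, -0.058, 0.998, 0.0]
contact_force: [0.6, 1.0, -0.8]
width: 0.0212
gripper_force: 49.2
```

Request:
servo_tool(
  increments=[
    [1.5,-3,-3,0,0,0.3,1],
    [1.5,-4,-2,0,0,0.3,1],
    [1.5,-4,-1,0,0,0.3,1],
    [1.5,-4,0,0,0,0.3,1],
    [1.5,-4,0,0,0,0.3,1],
  ],
)

```text
clock: 8.95
position: [0.442, 0.1553, 0.2671]
ee_rot: [0.001, -0.045, 0.999, -0.0]
contact_force: [0.5, 0.1, -1.3]
width: 0.0211
gripper_force: 49.4
```

Request:
servo_tool(
  increments=[
    [1.5,-4,0,0,0,0.3,1],
    [1.0,-4,0,0,0,0.3,1],
    [1.0,-4,0,0,0,0.3,1],
    [1.0,-4,0,0,0,0.3,1],
    [0.5,-4,0,0,0,0.3,1],
  ],
)

```text
clock: 9.45
position: [0.4075, -0.048, 0.2667]
ee_rot: [0.0, -0.032, 0.999, -0.0]
contact_force: [1.2, -0.0, -1.2]
width: 0.0213
gripper_force: 49.4
```

Request:
servo_tool(
  increments=[
    [0,-4,0,0,0,0.3,1],
    [0,-3,0,0,0,0.3,1],
    [0,-2,0,0,0,0,1],
    [0,0,0,0,0,0,1],
    [0,0,0,0,0,0,1],
  ],
)

```text
clock: 9.95
position: [0.4138, -0.1361, 0.2663]
ee_rot: [-0.0, -0.026, 1.0, 0.001]
contact_force: [-0.3, -0.2, -0.8]
width: 0.0212
gripper_force: 49.4
```

```bash
python3 - <<'E'
from h import *
np.set_printoptions(precision=4,suppress=True)
cal=optics.get_calibration("wrist"); s=manip.get_state()
im=optics.get_image("wrist"); cv2.imwrite("pics/w5.png",im[:,:,::-1])
print(s["position"],s["ee_rot"],s["width"],s["clock"])
for n,z in(("gauge_thick_tip",s["position"][2]),("board_top",.035),("roller_low",.05),("lever_knob",.27),("lever_pivot",.13),("rib",.035)):
    for x in finder.tip_of(n,"wrist")[:2]: print(n,round(x["p"],2),np.round(x["at"],1),atz("wrist",x["at"],z,cal))
E
```

```text
[ 0.4138 -0.1361  0.2663] [-0.0002 -0.0262  0.9997  0.0006] 0.021194682328106007 9.95
lever_knob 0.56 [ 73.4 119.8] [ 0.3519 -0.2429  0.27  ]
lever_knob 0.44 [369.8 134.1] [ 0.3512 -0.076   0.27  ]
rib 0.79 [320.7 246.5] [ 0.5567 -0.0298  0.035 ]
```

View pics/w5.png

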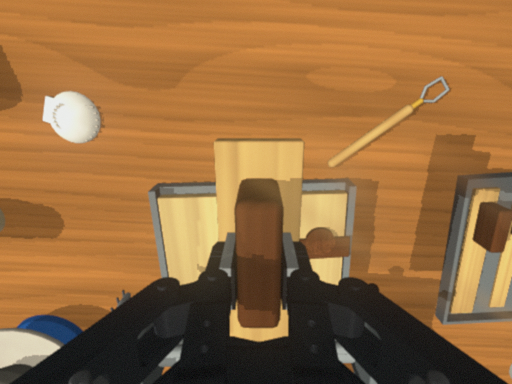

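The wrist view shows the gauge held square, the board's front edge from (151,186) to (354,180), its side edges to (163,275) and (350,280), and the rib at columns 305–350, row 245.

```bash
python3 - <<'E'
from h import *
np.set_printoptions(precision=4,suppress=True)
for z in(.03,.04):
  for p in((151,186),(354,180),(163,275),(350,280),(305,250)): print(z,p,atz("wrist",p,z))
# top view board edges
for p in((272,201),(359,192),(253,75),(341,67)): print("top",p,atz("top",p,.035))
E
```

```text
0.03 (151, 186) [ 0.4721 -0.2933  0.03  ]
0.03 (354, 180) [0.4464 0.0075 0.03  ]
0.03 (163, 275) [ 0.6277 -0.2836  0.03  ]
0.03 (350, 280) [0.6205 0.029  0.03  ]
0.03 (305, 250) [ 0.5676 -0.0524  0.03  ]
0.04 (151, 186) [ 0.4687 -0.2895  0.04  ]
0.04 (354, 180) [0.4436 0.0039 0.04  ]
0.04 (163, 275) [ 0.6204 -0.2801  0.04  ]
0.04 (350, 280) [0.6133 0.0249 0.04  ]
0.04 (305, 250) [ 0.5618 -0.0546  0.04  ]
top (272, 201) [0.4588 0.0087 0.035 ]
top (359, 192) [ 0.4688 -0.2825  0.035 ]
top (253, 75) [0.9149 0.041  0.035 ]
top (341, 67) [ 0.923  -0.2709  0.035 ]
```

Request:
servo_tool(
  increments=[
    [-0.6,-0.3,3.8,0,0,-0.1,1],
    [-0.6,-0.3,3.8,0,0,-0.1,1],
    [-0.6,-0.3,3.8,0,0,-0.1,1],
    [-0.6,-0.3,3.8,0,0,-0.1,1],
    [-0.6,-0.3,3.6,0,0,0,1],
  ],
)

```text
clock: 10.8
position: [0.4452, -0.1494, 0.0772]
ee_rot: [0.0, -0.031, 1.0, -0.0]
contact_force: [1.0, 0.4, -0.6]
width: 0.0211
gripper_force: 49.5
```

Request:
servo_tool(
  increments=[
    [0,0,1,0,0,0,1],
    [0,0,0.7,0,0,0,1],
    [0,0,0.5,0,0,0,1],
    [0,0,0.2,0,0,0,1],
    [0,0,0,0,0,0,1],
  ],
)

```text
clock: 11.3
position: [0.4455, -0.15, 0.0555]
ee_rot: [0.001, -0.03, 1.0, -0.0]
contact_force: [-0.3, -1.1, -1.2]
width: 0.0213
gripper_force: 49.3
```

```bash
python3 - <<'E'
from h import *
np.set_printoptions(precision=4,suppress=True)
s=manip.get_state(); print(s["position"],s["ee_rot"],s["contact_force"],s["moment"])
optics.get_image("scene")
for n in("gauge_thick_tip","gauge_thick_grip","board_top"):
  for x in finder.tip_of(n,"scene")[:2]:
    print(n,round(x["p"],2),np.round(x["at"],1),atz("scene",x["at"],s["position"][2]))
E
```

```text
[ 0.4455 -0.15    0.0555] [ 0.0009 -0.0302  0.9995 -0.0005] [-0.2582 -1.1204 -1.1714] [-0.0097  0.0457 -0.0315]
gauge_thick_tip 0.85 [397.4 240.1] [0.1384 0.3806 0.0555]
gauge_thick_tip 0.75 [349.6 299.4] [0.4264 0.4724 0.0555]
gauge_thick_grip 0.85 [349.8 238.7] [0.2581 0.2946 0.0555]
gauge_thick_grip 0.8 [426.7 314.1] [0.2963 0.6119 0.0555]
board_top 0.64 [173.7 221.5] [ 0.6937 -0.0944  0.0555]
```

Descend gently to touch.

Request:
servo_tool(
  increments=[
    [0,0,0.3,0,0,0,1],
    [0,0,0.3,0,0,0,1],
    [0,0,0.2,0,0,0,1],
    [0,0,0.2,0,0,0,1],
    [0,0,0,0,0,0,1],
  ],
)

```text
clock: 12.0
position: [0.4442, -0.1499, 0.0474]
ee_rot: [-0.0, -0.03, 1.0, -0.0]
contact_force: [-8.7, 2.9, 27.5]
width: 0.0213
gripper_force: 53.9
```

Request:
servo_tool(
  increments=[
    [0,0,0.1,0,0,0,1],
    [0,0,0.1,0,0,0,1],
    [0,0,0.1,0,0,0,1],
    [0,0,0,0,0,0,1],
    [0,0,0,0,0,0,1],
  ],
)

```text
clock: 12.5
position: [0.4429, -0.1501, 0.0455]
ee_rot: [-0.001, -0.031, 1.0, -0.001]
contact_force: [-14.1, 2.2, 38.0]
width: 0.0212
gripper_force: 56.8
```

Request:
servo_tool(
  increments=[
    [0,0,-0.2,0,0,0,1],
    [0,0,-0.2,0,0,0,1],
    [0,0,0,0,0,0,1],
    [0,0,0,0,0,0,1],
    [0,0,0,0,0,0,1],
  ],
)

```text
clock: 13.0
position: [0.4452, -0.15, 0.0459]
ee_rot: [0.0, -0.03, 1.0, -0.0]
contact_force: [-2.0, 0.6, 7.1]
width: 0.021
gripper_force: 52.5
```

```bash
python3 - <<'E'
from h import *
np.set_printoptions(precision=4,suppress=True)
s=manip.get_state(); print(s["position"],s["contact_force"],s["moment"])
a=optics.get_image("scene")[150:290,80:270,::-1]
cv2.imwrite("pics/s6.png",cv2.resize(a,None,fx=4,fy=4,interpolation=cv2.INTER_CUBIC))
for z in(.035,.045): print(proj("scene",np.r_[s["position"][:2]+np.array([.185,.011]),z]),proj("scene",[.466,-.14,z]))
E
```

```text
[ 0.4452 -0.15    0.0459] [-1.9949  0.6411  7.1368] [ 0.0117  0.3211 -0.0316]
[186.7003 213.384 ] [227.2078 198.7032]
[186.355  211.1446] [227.0394 196.52  ]
```

View pics/s6.png

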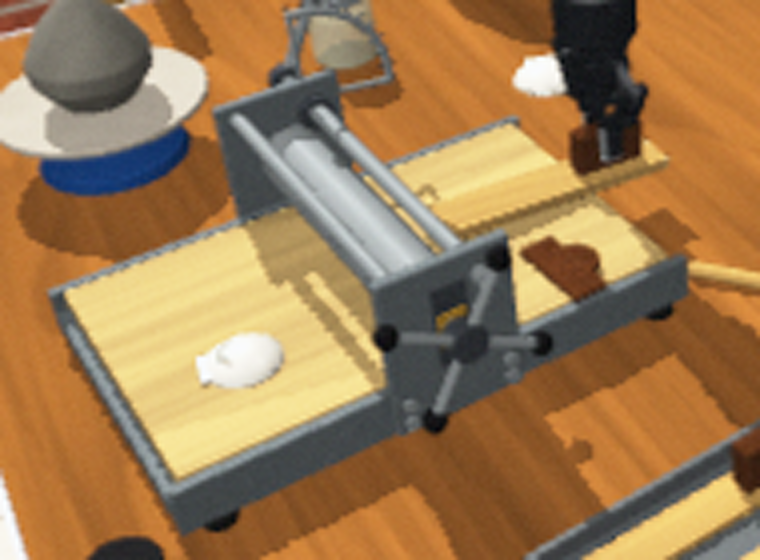

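The gauge lies at the front of the bed, pointing in under the shaft and clear of the rib (crop 560,270). I'll slide it forward.

Request:
servo_tool(
  increments=[
    [-1,0,-0.1,0,0,0,1],
    [-1.5,0,0,0,0,0,1],
    [-1.5,0,0,0,0,0,1],
    [-1,0,0,0,0,0,1],
    [0,0,0,0,0,0,1],
  ],
)

```text
clock: 13.55
position: [0.4938, -0.1468, 0.0471]
ee_rot: [-0.002, -0.031, 1.0, 0.0]
contact_force: [-5.5, -0.3, 13.5]
width: 0.021
gripper_force: 54.2
```

Request:
servo_tool(
  increments=[
    [-1.0,0,0,0,0,0,1],
    [-1.0,0,0,0,0,0,1],
    [-1.0,0,0,0,0,0,1],
    [-1,0,0,0,0,0,1],
    [0,0,0,0,0,0,1],
  ],
)

```text
clock: 14.05
position: [0.5342, -0.1445, 0.047]
ee_rot: [-0.001, -0.031, 1.0, -0.0]
contact_force: [-3.8, 0.2, 10.6]
width: 0.0212
gripper_force: 53.8
```

Request:
servo_tool(
  increments=[
    [-1.0,0,-0.05,0,0,0,1],
    [-1.0,0,0,0,0,0,1],
    [-1.0,0,0,0,0,0,1],
    [-0.5,0,0,0,0,0,1],
    [0,0,0,0,0,0,1],
  ],
)

```text
clock: 14.55
position: [0.5689, -0.1422, 0.047]
ee_rot: [-0.002, -0.031, 1.0, 0.0]
contact_force: [-3.0, -0.7, 6.8]
width: 0.0211
gripper_force: 53.3
```

Request:
servo_tool(
  increments=[
    [0,0,0,0,0,0,0],
    [0,0,0,0,0,0,0],
    [0,0,0,0,0,0,0],
    [0,0,-3,0,0,0,0],
    [0,0,-4,0,0,0,0],
  ],
)

```text
clock: 15.05
position: [0.5679, -0.1415, 0.1151]
ee_rot: [-0.003, -0.03, 1.0, 0.001]
contact_force: [0.1, -0.2, 0.5]
width: 0.0428
gripper_force: 0.0
```

```bash
python3 - <<'E'
from h import *
np.set_printoptions(precision=4,suppress=True)
s=manip.get_state(); print(s["position"],s["contact_force"])
cal=optics.get_calibration("wrist"); optics.get_image("wrist"); optics.get_image("scene"); optics.get_image("top")
for x in finder.tip_of("gauge_thick_grip","wrist")[:2]: print(round(x["p"],2),np.round(x["at"],1),atz("wrist",x["at"],.085,cal))
K=[[x for x in finder.tip_of("lever_knob",c)[:3]] for c in("scene","top")]
for x in K[0]:
  for y in K[1]: print(round(x["p"],2),round(y["p"],2),np.round(x["at"],1),np.round(y["at"],1),*tri([ray("scene",x["at"]),ray("top",y["at"])]))
for c in("scene","top"):
  for x in finder.silhouettes("lever_knob",c)[:2]: print(c,round(x["p"],2),x["box"])
E
```

```text
[ 0.5679 -0.1415  0.1151] [ 0.1063 -0.2316  0.5464]
0.89 [256.1 205.5] [ 0.5657 -0.1433  0.085 ]
0.76 0.52 [159.7 132.5] [391.3 126.8] [ 0.6126 -0.3493  0.2625] [np.float64(0.0039227596418250025), np.float64(0.003922759641824989)]
0.35 0.52 [272.4 293.9] [391.3 126.8] [ 0.5667 -0.1533 -0.1259] [np.float64(0.33245600353574584), np.float64(0.33245600353574595)]
```

Gauge inserted and released: grip at (0.566,−0.143), tip about 65 mm past the roller. Now look at the knob from nearer.

Request:
servo_tool(
  increments=[
    [0.3,0,-4.3,0,0,0,0],
    [0.3,0,-4.3,0,0,0,0],
    [0.3,0,-4.3,0,0,0,0],
    [0.3,0,-4.3,0,0,0,0],
    [0.3,0,-4.3,0,0,0,0],
  ],
)

```text
clock: 15.95
position: [0.5541, -0.143, 0.3324]
ee_rot: [-0.001, -0.03, 1.0, 0.0]
contact_force: [1.2, -0.8, -0.1]
width: 0.0427
gripper_force: 0.0
```

Request:
servo_tool(
  increments=[
    [0,-3.9,0,0,0,0,-0.2],
    [0,-3.9,0,0,0,0,-0.2],
    [0,-3.9,0,0,0,0,-0.2],
    [0,-3.9,0,0,0,0,-0.2],
    [0,-3.9,0,0,0,0,-0.2],
  ],
)

```text
clock: 16.45
position: [0.5663, -0.3392, 0.3304]
ee_rot: [-0.001, -0.03, 1.0, 0.001]
contact_force: [0.9, 0.1, 0.1]
width: 0.0512
gripper_force: 0.0
```

```bash
cat > k.py <<'E'
from h import *
np.set_printoptions(precision=4,suppress=True)
def look(n):
    cal=optics.get_calibration("wrist"); s=manip.get_state(); im=optics.get_image("wrist"); cv2.imwrite(f"pics/{n}.png",im[:,:,::-1])
    print(s["position"],s["ee_rot"],s["width"],s["clock"])
    for x in finder.tip_of("lever_knob","wrist")[:2]: print(round(x["p"],2),np.round(x["at"],1),atz("wrist",x["at"],.27,cal),*ray("wrist",x["at"],cal))
    for x in finder.silhouettes("lever_knob","wrist")[:2]: print("sil",round(x["p"],2),x["box"],x["region"].sum())
E
python3 -c "from k import *; look('w7')"
```

```text
[ 0.5663 -0.3392  0.3304] [-0.0009 -0.0302  0.9995  0.0009] 0.051229272553673134 16.45
0.89 [256.1 242.4] [ 0.6118 -0.3384  0.27  ] [ 0.4857 -0.3441  0.4973] [ 0.4852  0.0218 -0.8741]
sil 0.58 [256.1, 244.1, 36.7, 36.2] 983
```

View pics/w7.png

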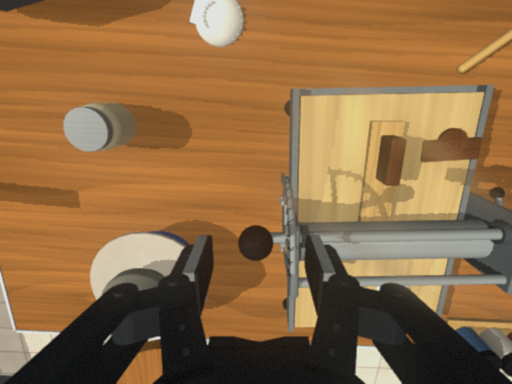

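Knob at (256,243), 36.5 px wide, giving a distance of 0.25 m: knob ≈ (0.611,−0.3385,0.272), centred between the fingers. Go over it, descend and grip lightly.

Request:
servo_tool(
  increments=[
    [-2.2,-0.1,0,0,0,0,0],
    [-2.3,-0.1,0,0,0,0,0],
    [0,0,3,0,0,0,0],
    [0,0,3,0,0,0,0],
    [0,0,2,0,0,0,0],
  ],
)

```text
clock: 17.1
position: [0.6109, -0.3347, 0.2488]
ee_rot: [-0.002, -0.031, 1.0, 0.002]
contact_force: [0.1, -0.6, 0.4]
width: 0.043
gripper_force: 0.0
```

Request:
servo_tool(
  increments=[
    [0,0,1.5,0,0,0,0],
    [0,0,0,0,0,0,1],
    [0,0,0,0,0,0,1],
    [0,0,0,0,0,0,1],
    [0,0,0,0,0,0,1],
  ],
  squeeze=25,
)

```text
clock: 17.6
position: [0.6108, -0.3391, 0.2337]
ee_rot: [-0.002, -0.03, 1.0, -0.001]
contact_force: [1.1, -7.7, -11.4]
width: 0.0301
gripper_force: 26.1
```

```bash
cat > arc.py <<'E'
from h import *
def arc(a0,a1,n,psi=.06,r=.15):
    a=np.linspace(a0,a1,n+1); dx=-r*np.diff(np.sin(a)); dz=r*np.diff(np.cos(a))
    print([[round(-x*100,2),0,round(-z*100,2)] for x,z in zip(dx,dz)])
E
python3 - <<'E'
from arc import *
s=manip.get_state(); print(s["position"],s["width"],s["gripper_force"])
arc(.49,1.04,10)
E
```

```text
[ 0.61081024 -0.33910969  0.2336624 ] 0.030132918400673527 26.064588725566864
[[np.float64(0.72), 0, np.float64(0.41)], [np.float64(0.69), 0, np.float64(0.45)], [np.float64(0.67), 0, np.float64(0.48)], [np.float64(0.64), 0, np.float64(0.52)], [np.float64(0.61), 0, np.float64(0.55)], [np.float64(0.58), 0, np.float64(0.59)], [np.float64(0.55), 0, np.float64(0.62)], [np.float64(0.51), 0, np.float64(0.65)], [np.float64(0.47), 0, np.float64(0.67)], [np.float64(0.44), 0, np.float64(0.7)]]
```

Request:
servo_tool(
  increments=[
    [0.7,0,0.4,0,0,0,1],
    [0.7,0,0.45,0,0,0,1],
    [0.65,0,0.5,0,0,0,1],
    [0.65,0,0.5,0,0,0,1],
    [0.6,0,0.55,0,0,0,1],
  ],
)

```text
clock: 18.1
position: [0.5808, -0.3417, 0.2148]
ee_rot: [0.003, -0.03, 1.0, -0.004]
contact_force: [1.6, -7.1, 4.7]
width: 0.03
gripper_force: 27.3
```

Request:
servo_tool(
  increments=[
    [0.6,0,0.6,0,0,0,1],
    [0.55,0,0.6,0,0,0,1],
    [0.5,0,0.65,0,0,0,1],
    [0,0,0,0,0,0,1],
    [0,0,0,0,0,0,1],
  ],
)

```text
clock: 18.6
position: [0.5615, -0.3432, 0.1962]
ee_rot: [-0.0, -0.03, 1.0, -0.004]
contact_force: [-2.9, -7.0, 2.4]
width: 0.0302
gripper_force: 27.8
```

```bash
python3 - <<'E'
from h import *
s=manip.get_state(); print(s["position"],s["width"],s["contact_force"])
a=optics.get_image("scene"); b=optics.get_image("top")
for n in("lever_knob","lever_pivot"):
  K=[[x for x in finder.tip_of(n,c)[:3]] for c in("scene","top")]
  for x in K[0]:
    for y in K[1]:
      p,e=tri([ray("scene",x["at"]),ray("top",y["at"])])
      if e[0]<.02: print(n,round(x["p"],2),round(y["p"],2),np.round(x["at"],1),np.round(y["at"],1),p,e[0])
E
```

```text
[ 0.56151634 -0.34321422  0.19619797] 0.030169799398988246 [-2.92982639 -6.99398746  2.36718968]
lever_pivot 0.72 0.73 [150.3 169.8] [374.7 118.4] [ 0.68236709 -0.33578291  0.13662217] 0.0030385434698582963
```

Lever now at q≈0.56 (from the chord). Continue to about 0.82, then test the drag.

```bash
python3 -c "
from arc import *
arc(.858,1.12,4)
p=[.675,.1362-.0]
"
```

```text
[[np.float64(0.62), 0, np.float64(0.76)], [np.float64(0.57), 0, np.float64(0.8)], [np.float64(0.51), 0, np.float64(0.84)], [np.float64(0.46), 0, np.float64(0.87)]]
```

Request:
servo_tool(
  increments=[
    [0.6,0,0.75,0,0,0,1],
    [0.55,0,0.8,0,0,0,1],
    [0.5,0,0.85,0,0,0,1],
    [0.45,0,0.85,0,0,0,1],
    [0,0,0,0,0,0,1],
  ],
)

```text
clock: 19.4
position: [0.5406, -0.3449, 0.1629]
ee_rot: [0.0, -0.03, 1.0, -0.004]
contact_force: [-2.5, -7.9, -0.5]
width: 0.0303
gripper_force: 28.6
```

Request:
servo_tool(
  increments=[
    [0,0,0,0,0,0,1],
    [0,0,0,0,0,0,0],
    [0,0,0,0,0,0,0],
    [0,0,-2,0,0,0,0],
    [0,0,-4,0,0,0,0],
  ],
)

```text
clock: 19.9
position: [0.5395, -0.3387, 0.2188]
ee_rot: [-0.003, -0.031, 1.0, 0.003]
contact_force: [0.4, -1.1, 0.4]
width: 0.0428
gripper_force: 0.0
```

```bash
python3 - <<'E'
from h import *
s=manip.get_state(); print(s["position"],s["ee_rot"],s["width"],s["contact_force"])
plan([((.566,-.143,.20),.06,6),((.566,-.143,.0475),.06,4)],0)
E
```

```text
[ 0.5394536  -0.33867131  0.2188403 ] [-0.00327411 -0.03057836  0.9995211   0.00343747] 0.042789584846283715 [ 0.40849625 -1.06546952  0.37348892]
[[-0.64,3.23,0.33,0.07,-0.06,0.01,0],[-0.64,3.23,0.33,0.07,-0.06,0.01,0],[-0.64,3.23,0.33,0.07,-0.06,0.01,0],[-0.64,3.23,0.32,0.07,-0.06,0.01,0],[-0.64,3.23,0.32,0.07,-0.06,0.01,0]]
[[-0.64,3.23,0.32,0.07,-0.06,0.01,0],[-0.0,-0.0,3.81,0.0,-0.0,-0.0,0],[-0.0,-0.0,3.81,0.0,-0.0,-0.0,0],[-0.0,-0.0,3.81,0.0,-0.0,-0.0,0],[-0.0,-0.0,3.81,0.0,-0.0,-0.0,0]]
```

Request:
servo_tool(
  increments=[
    [-0.65,3.2,0.3,0,0,0,0],
    [-0.65,3.2,0.3,0,0,0,0],
    [-0.65,3.2,0.3,0,0,0,0],
    [-0.65,3.2,0.3,0,0,0,0],
    [-0.65,3.2,0.3,0,0,0,0],
  ],
)

```text
clock: 20.4
position: [0.5638, -0.1771, 0.2069]
ee_rot: [-0.0, -0.03, 1.0, 0.001]
contact_force: [0.2, -0.6, -0.7]
width: 0.0428
gripper_force: 0.0
```

Request:
servo_tool(
  increments=[
    [-0.65,3.2,0.3,0,0,0,0],
    [0,0,4,0,0,0,0],
    [0,0,4,0,0,0,0],
    [0,0,4,0,0,0,0],
    [0,0,0,0,0,0,0],
  ],
)

```text
clock: 20.9
position: [0.5638, -0.1443, 0.0789]
ee_rot: [-0.006, -0.031, 1.0, 0.003]
contact_force: [-1.0, 0.7, -0.6]
width: 0.0426
gripper_force: 0.0
```

```bash
python3 - <<'E'
from h import *
np.set_printoptions(precision=4,suppress=True)
s=manip.get_state(); print(s["position"],s["ee_rot"],s["width"],s["contact_force"])
cal=optics.get_calibration("wrist"); optics.get_image("wrist")
for x in finder.tip_of("gauge_thick_grip","wrist")[:2]: print(round(x["p"],2),np.round(x["at"],1),atz("wrist",x["at"],.085,cal))
E
```

```text
[ 0.5638 -0.1443  0.0789] [-0.0058 -0.0307  0.9995  0.0029] 0.042565596352199996 [-0.9858  0.7491 -0.6424]
0.68 [263.3 235.8] [ 0.5675 -0.141   0.085 ]
```

Request:
servo_tool(
  increments=[
    [0,0.1,1.5,0,0,0,0],
    [0,0.1,1.3,0,0,0,0],
    [0,0,0,0,0,0,1],
    [0,0,0,0,0,0,1],
    [0,0,0,0,0,0,1],
  ],
  squeeze=50,
)

```text
clock: 21.5
position: [0.5684, -0.145, 0.0568]
ee_rot: [0.0, -0.03, 1.0, 0.0]
contact_force: [-1.2, 2.2, 0.6]
width: 0.0208
gripper_force: 49.4
```

Request:
servo_tool(
  increments=[
    [0,0,0,0,0,0,1],
    [0,0,0,0,0,0,1],
    [0.15,0,0,0,0,0,1],
    [0.15,0,0,0,0,0,1],
    [0.15,0,0,0,0,0,1],
  ],
)

```text
clock: 22.0
position: [0.5662, -0.1463, 0.0568]
ee_rot: [0.002, -0.03, 1.0, -0.001]
contact_force: [5.4, 1.5, 2.6]
width: 0.021
gripper_force: 49.1
```

Request:
servo_tool(
  increments=[
    [0.15,0,0,0,0,0,1],
    [0.15,0,0,0,0,0,1],
    [0.15,0,0,0,0,0,1],
    [0.15,0,0,0,0,0,1],
    [0.15,0,0,0,0,0,1],
  ],
)

```text
clock: 22.5
position: [0.5587, -0.1475, 0.0568]
ee_rot: [0.002, -0.03, 1.0, -0.001]
contact_force: [4.5, 0.8, 2.2]
width: 0.0208
gripper_force: 48.9
```

The drag is a steady ≈4.5–5.4 N. I'll ease the downward load slightly and keep pulling, to confirm it comes from the roller.

Request:
servo_tool(
  increments=[
    [0,0,-0.04,0,0,0,1],
    [0.15,0,0,0,0,0,1],
    [0.2,0,0,0,0,0,1],
    [0.2,0,0,0,0,0,1],
    [0.2,0,0,0,0,0,1],
  ],
)

```text
clock: 23.0
position: [0.55, -0.1471, 0.0568]
ee_rot: [0.001, -0.03, 1.0, -0.001]
contact_force: [4.6, 0.5, 2.7]
width: 0.021
gripper_force: 48.9
```

Request:
servo_tool(
  increments=[
    [0.2,0,0,0,0,0,1],
    [0.2,0,0,0,0,0,1],
    [0.2,0,0,0,0,0,1],
    [0.2,0,0,0,0,0,1],
    [0.2,0,0,0,0,0,1],
  ],
)

```text
clock: 23.5
position: [0.5399, -0.1476, 0.0567]
ee_rot: [0.001, -0.03, 1.0, -0.0]
contact_force: [3.8, -0.7, 2.3]
width: 0.0209
gripper_force: 48.9
```

Request:
servo_tool(
  increments=[
    [0,0,-0.1,0,0,0,1],
    [0,0,0,0,0,0,1],
    [0.15,0,0,0,0,0,1],
    [0.15,0,0,0,0,0,1],
    [0.15,0,0,0,0,0,1],
  ],
)

```text
clock: 24.0
position: [0.534, -0.1472, 0.0571]
ee_rot: [-0.0, -0.03, 1.0, 0.0]
contact_force: [3.0, 0.8, -1.8]
width: 0.021
gripper_force: 48.8
```

Request:
servo_tool(
  increments=[
    [0.15,0,0,0,0,0,1],
    [0.15,0,0,0,0,0,1],
    [0.15,0,0,0,0,0,1],
    [0.15,0,0,0,0,0,1],
    [0.15,0,0,0,0,0,1],
  ],
)

```text
clock: 24.5
position: [0.5267, -0.1478, 0.0573]
ee_rot: [-0.0, -0.03, 1.0, 0.0]
contact_force: [3.5, 0.7, -3.0]
width: 0.0208
gripper_force: 48.7
```

Even while lifting at 3 N it drags 3–3.5 N, so the roller itself nips lightly and steadily. Draw it straight out.

Request:
servo_tool(
  increments=[
    [0.2,0,0.07,0,0,0,1],
    [0.3,0,0,0,0,0,1],
    [0.3,0,0,0,0,0,1],
    [0.3,0,0,0,0,0,1],
    [0.3,0,0,0,0,0,1],
  ],
)

```text
clock: 25.0
position: [0.5128, -0.1487, 0.0568]
ee_rot: [0.0, -0.03, 1.0, -0.0]
contact_force: [3.3, 0.8, -1.9]
width: 0.0212
gripper_force: 48.8
```

Request:
servo_tool(
  increments=[
    [0.4,0,0,0,0,0,1],
    [0.5,0,0,0,0,0,1],
    [0.5,0,0,0,0,0,1],
    [0.5,0,0,0,0,0,1],
    [0.5,0,0,0,0,0,1],
  ],
)

```text
clock: 25.5
position: [0.4882, -0.1501, 0.0567]
ee_rot: [-0.0, -0.03, 1.0, 0.0]
contact_force: [1.0, 1.1, 1.6]
width: 0.0211
gripper_force: 49.1
```

Request:
servo_tool(
  increments=[
    [0.5,0,0,0,0,0,1],
    [0.5,0,0,0,0,0,1],
    [0.5,0,0,0,0,0,1],
    [0.5,0,0,0,0,0,1],
    [0.5,0,0,0,0,0,1],
  ],
)

```text
clock: 26.0
position: [0.4638, -0.1517, 0.0567]
ee_rot: [0.0, -0.03, 1.0, 0.0]
contact_force: [1.3, 0.0, 2.0]
width: 0.0211
gripper_force: 49.2
```

Drag fell from about 4.5 to 1.2 N once the gauge left the roller, so the roller's share was ≈3 N, a proper light drag. Finish drawing it out, lift and return it.

Request:
servo_tool(
  increments=[
    [1,0,0,0,0,0,1],
    [1,0,0,0,0,0,1],
    [1,0,0,0,0,0,1],
    [0,0,-2,0,0,0,1],
    [0,0,-4,0,0,0,1],
  ],
)

```text
clock: 26.5
position: [0.4293, -0.1517, 0.1142]
ee_rot: [-0.005, -0.03, 1.0, 0.003]
contact_force: [1.4, -0.1, -1.1]
width: 0.0208
gripper_force: 48.9
```

Request:
servo_tool(
  increments=[
    [0,0,-4.5,0,0,0,1],
    [0,0,-4.5,0,0,0,1],
    [0,0,-4.5,0,0,0,1],
    [0,2,0,0,0,0,1],
    [0,4,0,0,0,0,1],
  ],
)

```text
clock: 27.0
position: [0.4302, -0.0951, 0.2525]
ee_rot: [0.001, -0.028, 1.0, -0.001]
contact_force: [0.0, 0.6, -1.6]
width: 0.021
gripper_force: 49.1
```

```bash
python3 - <<'E'
from h import *
s=manip.get_state(); print(s["position"],s["ee_rot"])
plan([((.495,.352,.245),.117,11),((.4972,.3535,.05),.117,9)],1)
E
```

```text
[ 0.43020199 -0.09511986  0.25249886] [ 5.28346406e-04 -2.82305203e-02  9.99600697e-01 -1.09780192e-03]
[[-0.82,4.03,0.06,-0.01,0.0,-0.32,1],[-0.84,4.02,0.06,-0.01,0.0,-0.32,1],[-0.86,4.02,0.06,-0.01,0.0,-0.32,1],[-0.88,4.01,0.06,-0.01,0.0,-0.32,1],[-0.91,4.01,0.06,-0.01,0.0,-0.32,1]]
[[-0.93,4.0,0.06,-0.01,0.0,-0.32,1],[-0.95,4.0,0.06,-0.01,0.0,-0.32,1],[-0.97,3.99,0.07,-0.01,0.0,-0.32,1],[-0.99,3.99,0.07,-0.01,0.0,-0.32,1],[-1.02,3.98,0.07,-0.01,0.0,-0.32,1]]
[[-1.04,3.97,0.07,-0.01,0.0,-0.32,1],[-0.03,0.01,2.17,0.0,-0.0,0.0,1],[-0.03,0.01,2.17,0.0,-0.0,0.0,1],[-0.03,0.01,2.17,0.0,-0.0,0.0,1],[-0.03,0.01,2.17,0.0,-0.0,0.0,1]]
[[-0.03,0.01,2.17,0.0,-0.0,0.0,1],[-0.03,0.01,2.17,0.0,-0.0,0.0,1],[-0.03,0.01,2.17,0.0,-0.0,0.0,1],[-0.03,0.01,2.17,0.0,-0.0,0.0,1],[-0.03,0.01,2.17,0.0,-0.0,0.0,1]]
```

Request:
servo_tool(
  increments=[
    [-0.8,4,0,0,0,-0.3,1],
    [-0.8,4,0,0,0,-0.3,1],
    [-0.9,4,0,0,0,-0.3,1],
    [-0.9,4,0,0,0,-0.3,1],
    [-0.9,4,0,0,0,-0.3,1],
  ],
)

```text
clock: 27.5
position: [0.4574, 0.1099, 0.2508]
ee_rot: [-0.001, -0.043, 0.999, -0.0]
contact_force: [0.5, 0.3, -0.3]
width: 0.021
gripper_force: 49.1
```

Request:
servo_tool(
  increments=[
    [-0.9,4,0,0,0,-0.3,1],
    [-1,4,0,0,0,-0.3,1],
    [-1,4,0,0,0,-0.3,1],
    [-1,4,0,0,0,-0.3,1],
    [-1,4,0,0,0,-0.3,1],
  ],
)

```text
clock: 28.0
position: [0.4872, 0.3131, 0.2506]
ee_rot: [-0.001, -0.056, 0.998, -0.001]
contact_force: [0.5, 0.6, -0.9]
width: 0.0211
gripper_force: 49.1
```

Request:
servo_tool(
  increments=[
    [-1,4,0,0,0,-0.3,1],
    [0,0,2,0,0,0,1],
    [0,0,4,0,0,0,1],
    [0,0,4,0,0,0,1],
    [0,0,0,0,0,0,1],
  ],
)

```text
clock: 28.5
position: [0.4884, 0.3501, 0.145]
ee_rot: [-0.007, -0.059, 0.998, -0.004]
contact_force: [-0.2, -0.0, -1.3]
width: 0.021
gripper_force: 49.2
```

```bash
python3 - <<'E'
from h import *
s=manip.get_state(); print(s["position"],s["ee_rot"])
plan([((.4972,.3535,.05),.117,5)],1)
E
```

```text
[0.488412   0.35007311 0.1450129 ] [-0.00734809 -0.05902715  0.99822227 -0.00375524]
[[-0.21,0.06,1.9,-0.08,-0.17,0.01,1],[-0.21,0.06,1.9,-0.08,-0.17,0.01,1],[-0.2,0.05,1.9,-0.08,-0.17,0.01,1],[-0.19,0.05,1.9,-0.08,-0.17,0.01,1],[-0.19,0.05,1.9,-0.08,-0.17,0.01,1]]
```

Request:
servo_tool(
  increments=[
    [-0.1,0,2.4,0,0,0,1],
    [-0.1,0,2.4,0,0,0,1],
    [0,0,2.4,0,0,0,1],
    [0,0,2.0,0,0,0,1],
    [0,0,0,0,0,0,1],
  ],
)

```text
clock: 29.0
position: [0.4944, 0.3524, 0.0585]
ee_rot: [-0.002, -0.059, 0.998, -0.001]
contact_force: [0.2, -0.7, -1.0]
width: 0.0211
gripper_force: 49.2
```

Request:
servo_tool(
  increments=[
    [0,0,0,0,0,0,1],
    [0,0,0,0,0,0,1],
    [0,0,0,0,0,0,1],
    [0,0,0,0,0,0,1],
    [0,0,0,0,0,0,1],
  ],
)

```text
clock: 29.5
position: [0.4963, 0.3541, 0.0604]
ee_rot: [0.0, -0.059, 0.998, 0.0]
contact_force: [0.0, 0.2, -1.8]
width: 0.0205
gripper_force: 49.2
```

Aligned; lower to z≈0.017.

Request:
servo_tool(
  increments=[
    [0,0,1.5,0,0,0,1],
    [0,0,1.3,0,0,0,1],
    [0,0,0.8,0,0,0,1],
    [0,0,0.4,0,0,0,1],
    [0,0,0.2,0,0,0,1],
  ],
)

```text
clock: 30.0
position: [0.4958, 0.3538, 0.0171]
ee_rot: [-0.0, -0.059, 0.998, -0.0]
contact_force: [-0.2, -0.2, -1.5]
width: 0.021
gripper_force: 49.3
```

Request:
servo_tool(
  increments=[
    [0,0,0.1,0,0,0,1],
    [0,0,0.1,0,0,0,1],
    [0,0,0,0,0,0,1],
    [0,0,0,0,0,0,1],
    [0,0,0,0,0,0,1],
  ],
)

```text
clock: 30.5
position: [0.4962, 0.354, 0.016]
ee_rot: [0.0, -0.059, 0.998, 0.0]
contact_force: [-0.3, -0.6, -1.1]
width: 0.0209
gripper_force: 49.3
```

Request:
servo_tool(
  increments=[
    [0,0,0.1,0,0,0,1],
    [0,0,0.1,0,0,0,1],
    [0,0,0,0,0,0,1],
    [0,0,0,0,0,0,1],
    [0,0,0,0,0,0,1],
  ],
)

```text
clock: 31.0
position: [0.4962, 0.354, 0.0143]
ee_rot: [0.0, -0.059, 0.998, 0.0]
contact_force: [-1.2, -0.8, 4.9]
width: 0.021
gripper_force: 49.9
```

Request:
servo_tool(
  increments=[
    [0,0,0.1,0,0,0,1],
    [0,0,0,0,0,0,1],
    [0,0,0,0,0,0,1],
    [0,0,0,0,0,0,1],
    [0,0,0,0,0,0,1],
  ],
)

```text
clock: 31.5
position: [0.4962, 0.354, 0.0142]
ee_rot: [0.0, -0.059, 0.998, 0.0]
contact_force: [-3.5, -1.5, 10.0]
width: 0.0212
gripper_force: 50.8
```

On the floor. Release and rise.

Request:
servo_tool(
  increments=[
    [0,0,-0.1,0,0,0,0],
    [0,0,0,0,0,0,0],
    [0,0,0,0,0,0,0],
    [0,0,-2,0,0,0,0],
    [0,0,-4,0,0,0,0],
  ],
)

```text
clock: 32.0
position: [0.4935, 0.3524, 0.0706]
ee_rot: [-0.004, -0.059, 0.998, -0.002]
contact_force: [0.1, 0.3, 0.3]
width: 0.0428
gripper_force: 0.0
```

Request:
servo_tool(
  increments=[
    [1,0,-4.5,0,0,0,0],
    [1.5,0,-4.5,0,0,0,0],
    [1.5,0,-4.5,0,0,0,0],
    [1.5,0,-3,0,0,0,0],
    [0,0,0,0,0,0,0],
  ],
)

```text
clock: 32.5
position: [0.4421, 0.3488, 0.244]
ee_rot: [0.004, -0.059, 0.998, 0.002]
contact_force: [0.4, 0.4, 0.2]
width: 0.0424
gripper_force: 0.0
```

```bash
python3 - <<'E'
from h import *
np.set_printoptions(precision=4,suppress=True)
cal=optics.get_calibration("wrist"); s=manip.get_state(); w=optics.get_image("wrist"); t=optics.get_image("scene")
print(s["position"],s["clock"])
for n,z in(("gauge_thick_grip",.044),("gauge_thick_tip",.006),("gauge_mid_grip",.040),("gauge_thin_grip",.037)):
    for x in finder.tip_of(n,"wrist")[:1]: print(n,round(x["p"],2),np.round(x["at"],1),atz("wrist",x["at"],z,cal))
a=cv2.resize(t[110:340,80:380,::-1],(800,613))[:300]
cv2.imwrite("pics/fin.png",np.vstack([cv2.resize(t[:,:,::-1],(400,300)),cv2.resize(w[:,:,::-1],(400,300))]))
E
```

```text
[0.4421 0.3488 0.244 ] 32.5
gauge_thick_grip 0.94 [256.9 194.9] [0.4939 0.3535 0.044 ]
gauge_thick_tip 0.98 [331.9 116.8] [0.3814 0.4447 0.006 ]
gauge_mid_grip 0.7 [171.3 194.1] [0.508  0.2359 0.04  ]
gauge_thin_grip 0.77 [210.5 189.3] [0.4958 0.2889 0.037 ]
```

View pics/fin.png

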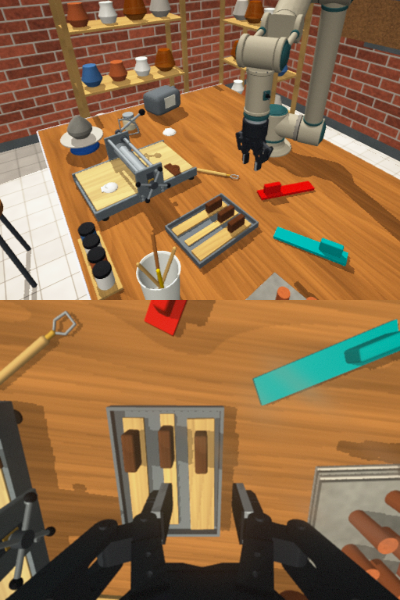

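The thick gauge lies flat in its slot (grip at 201,452 in the lower view), the other gauges are where they were, and the lever is swung down. Handing in.

```bash
python3 -c "
from rig import manip; print(manip.sign_off())"
```

```text
the job is handed in; nothing more can be done
None
```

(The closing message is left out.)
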